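Dress the burrs on a shelf rail with a hand file

ROBOT

A 6-joint arm with a two-finger parallel gripper is mounted at the origin on a cart in front of the work surface, level with it; the furniture and walls round the work are solid. World frame = base frame: x ahead of the robot, y to its left, z up, the work surface at z = 0. Lengths are in m, angles in degrees, forces in N, time in s.
With the tool pointing down it reaches from about 0.4 to 0.825 m from the base axis. Payload 7 kg.
Tool frame: the origin (TCP) lies on the centre line of the jaws, within the pads' length; the fingertips stand 11 mm ahead of it and the grasp point (between the pads) lies 8 mm behind it; z points along the fingers, y is the line along which they close (so a half turn about z gives the same grasp; the last joint's range is limited). The gripper opens to 88 mm and grips with 3 to 60 N. Pads are 19 mm wide; open, the fingers measure 130 mm over their backs; the gripper's body (78 mm by 193 mm) begins 47 mm behind the grasp point.
Start: joints at [87.783, 20.546, 0.682, 0, -70.136, -16.507], TCP at [0.217, 0.639, 0.238] pointing down, gripper open.
Joint ranges: [-176.03, 176.03], [-82.01, 121.73], [-58.28, 71.71], [-173.87, 95.51], [-174.79, -0.11], [-173.66, 173.66]. Speed limits (degrees/s): [136.94, 136.94, 172.46, 180, 180, 180].

INTERFACE

Orientations are given as [roll, pitch, yaw] about the fixed x, y, z axes, in that order (R = Rz(yaw) Ry(pitch) Rx(roll)).
In Python, from plant import r, capture, camera_model, job gives the robot as it stands.
- The arm moves only by the tool drive_tool, never from a script. Its argument "increments" is a list that holds one entry, the list of rows, each a list of 5 numbers: the gripper's target within -1 to 1 (fully open at 1, half-way at 0, shut at -1), then the shift along the tool's x, y, z scaled (see below), then the turn about the tool's z scaled (see below). In form: [[[gripper, tx, ty, tz, roll], ...]]. A call has 1 to 5 rows; each row is the pose to reach, as a shift and turn from the pose commanded when the call began, along the tool's axes at that moment, turning the shorter way round; what a row does not reach only later rows make up. The controller multiplies each number of a shift by 120 mm and each number of a turn by 360 degrees. A row lasts 1/8 s, in which the tool goes at most 62.5 mm and 10.7 degrees, less where a joint would pass 70% of its speed; a pose out of reach is approached as far as the arm can. A call with a number of a shift or a turn outside -1 to 1 is refused whole. A call with a gripper value outside its range is refused whole. The fingers move at their own pace and stop on an object; "squeeze" is the grip in N (left out, the last holds). Time passes only in rows, so rows that repeat a pose let the fingers close. It gives the time, the measured TCP pose, the force, the opening and the grip force at its end, in the units of the state.
- r.get_state(): the state, without advancing time (a new reading comes with each control period).
- capture(name): name is "scene" or "top" or "wrist"; returns the picture (384x512x3 uint8, red, green, blue); there is no depth.
- camera_model(name): a dict with "camera_matrix" (3x3 intrinsics, pixels), "k1" (the pictures are not rectified: a ray, as slopes to the right and down, at radius r is drawn at 1 + k1 r^2 times it, then the intrinsics apply), "rvec" (rotation vector, rad) and "tvec" (3), from world to camera coordinates, as OpenCV has them. Camera axes: x right, y down, z forward; pixel columns grow to the right and rows downward; lengths in m; the calibration is good to about 2 mm. A picture is of the moment at which its call begins: read the wrist's pose just before it. camera_model takes no time and is no camera call; for the wrist camera it gives the pose at the moment of the call.
- job.close_job(): hands the job in; it is judged then, once.
The state is a dict: "time_s": time; "joints": joint angles; "qd": joint speeds; "joint_torque": joint torques, N m; "tcp_pos": TCP position; "eef_rot": TCP orientation; "contact_force": force on the tool from outside, world axes, zero at the start; "moment": the same for the moment, N m; "gripper_width": finger opening in m; "gripper_force": force on a finger pad.
Only numpy, scipy, OpenCV 4.12 (cv2) and the standard library are available. Lean on these libraries where they do the work, as an engineer would, in place of code of your own. Each camera call takes 0.05 s, during which the arm holds its last target. There are 200 camera calls.

TASK

Lay down the three raised burrs on the aluminium rail in the holding board with the hand file, one stroke per slot: press the file gently but firmly on the rail, push it forward over the burr until the burr lies flush, and lift it clear for every return, because dragging it back pulls the rail off its stop. Only the file may touch the rail and its board; finally lay the file flat on the worktop and let go, leaving the other things alone.

Things in the scene. Friction and masses are not known exactly. Their poses are not given: they have to be found in the camera images.
- hook: Wooden holding board fixed to the worktop, 176 mm wide (y), 20 mm thick, from x = -100 to +40 mm; an aluminium rail lies on it. Origin on the worktop, under the middle of the line of burr roots. +x is the forward stroke (roughly away from the robot), +y left, z up; yaw up to 0.3 rad. More than 22 N of the file on rail or board spoils the job.
- stop (a point): Top middle of the face of the board's wooden stop strip, 52 mm above the worktop, 10 mm forward of the burr roots. The rail (54 mm in x, 122 mm in y) lies against it, from 44 mm behind the burr roots to 10 mm beyond. The rail rests on a springy pad: it sinks about 1 mm per 6 N, at most 7 mm. Press with 6 to 10 N.
- slot_middle (a point): Middle one of three slots along the rail, 30 mm wide, between ridges 9 mm high and 8 mm wide that run along the board's x. The point lies at the burr's root, 60 mm above the worktop. The slot floor (rail top) is 0 to 20 mm above this point, differing each time with the hidden packing under the rail, the same for all slots, and shown by no pose: find it by touch.
- slot_left (a point): As slot_middle, for the left slot (y = +38 mm of the board).
- slot_right (a point): As slot_middle, for the right slot (y = -38 mm of the board).
- file: Hand file, loose, about 0.25 kg: dark steel blade 22 mm wide, 6 mm thick; on it a wooden grip 60 mm long (x), 20 mm wide (y), 6 to 52 mm above the underside, centred on the origin. Origin: centre of the underside, z up, +x to the nose. The underside is flat from x = -50 to +50 mm, then rises gently (0.22 rad, 4.5 mm up at +70), then 0.6 rad to +81 (12 mm up). Starts flat, nose forward, yaw to 0.35 rad.
- bar (a joint): Slide of the rail along the board's x, m: 0 against the stop (start), negative when dragged back toward the robot (to -0.03). Friction of 3 N holds it. It must stay against the stop.
- burr_left (a joint): The burr of the left slot (y = +38 mm of the board). A stiff little metal tab hinged at its root across the slot, 8.5 mm long, 14 mm wide, 2.8 mm thick. Value in rad: 0 stands straight up, 1.57 lies flat, flush in the bar, pointing forward (+x of the board). It starts between 0 and 0.5 and keeps whatever angle it is given; it needs about 5 N at its tip and only turns forward.
- burr_middle (a joint): The burr of the middle slot (y = 0 of the board). A stiff little metal tab hinged at its root across the slot, 8.5 mm long, 14 mm wide, 2.8 mm thick. Value in rad: 0 stands straight up, 1.57 lies flat, flush in the bar, pointing forward (+x of the board). It starts between 0 and 0.5 and keeps whatever angle it is given; it needs about 5 N at its tip and only turns forward.
- burr_right (a joint): The burr of the right slot (y = -38 mm of the board). A stiff little metal tab hinged at its root across the slot, 8.5 mm long, 14 mm wide, 2.8 mm thick. Value in rad: 0 stands straight up, 1.57 lies flat, flush in the bar, pointing forward (+x of the board). It starts between 0 and 0.5 and keeps whatever angle it is given; it needs about 5 N at its tip and only turns forward.
- salt_shaker: Bystander: glass salt shaker with grey cap, 44 mm wide, 90 mm high, origin at its base.
- kitchen_timer: Bystander: round wind-up kitchen timer, 65 mm wide, 52 mm high, origin at its base.
- espresso_glass: Bystander: small clear glass, 50 mm wide, 63 mm high, origin at its base.

How it is judged (in metres and radians):
On the way, in this order (a step that is already met when the one before it is completed fails the run):
1. the file is picked up (height (world z) of file above 0.03 m), for 0.1 s.
2. one burr, whichever, is flat (value of joint any of burr_left, burr_middle, burr_right above 1.47 rad), for 0.1 s.
3. two burrs are flat ((value of joint each of burr_left, burr_middle above 1.47 rad or value of joint each of burr_left, burr_right above 1.47 rad or value of joint each of burr_middle, burr_right above 1.47 rad)), for 0.1 s.
4. all three burrs are flat (value of joint each of burr_left, burr_middle, burr_right above 1.47 rad), for 0.1 s.
At the end, for the whole second after the job is handed in: All three burrs lie flush (within 0.1 rad of flat), the rail is within 4 mm of its stop, and the file lies flat on the worktop (underside within 6 mm of it, tilt under 0.1 rad), at rest, released and off the board (all of step 4 and value of joint bar above -0.004 m and height (world z) of file below 0.006 m and angle between file's own z axis and vertical below 0.1 rad and contact force between file and hook below 0.2 N and linear speed of file below 0.02 m/s and contact force between the fingers and file below 0.1 N); the robot touches nothing.
It fails at once if the rail is dragged back more than 4 mm off its stop (the file was not lifted on a return) (value of joint bar below -0.004 m).
It fails at once if the file bears on the rail or board with more than 22 N (contact force between file and hook above 22 N).
It fails at once if the gripper or arm touches the rail, burrs or board (contact force between any of the fingers, the arm and hook above 1 N).
It fails at once if a bystander is moved more than 2 cm (distance of any of salt_shaker, kitchen_timer, espresso_glass from where it was at the start of the episode above 0.02 m).
It also fails if it takes over 67 s, if anything falls off the work surface, if the arm or the gripper's body presses on something with over 40 N, if the wrist force passes 120 N, or if a joint passes its speed limit or range.

## Working session

There is one attempt and no reset: what is moved stays moved. The work goes in short steps, Python scripts to look and compute and a tool call to move; the robot and the scene stay as the last step left them, time stands still between calls to the robot, and variables do not carry over. Pictures are saved under pics/ and viewed, at most 10 in all, crops included, and the job is handed in when it is done.

Besides the shell and the picture viewer there is one more tool, called after "Call:" by a JSON object that holds its "fn" and its "kwargs", one argument or row to a line. drive_tool: Moves the arm, as the interface text tells. Its arguments: {"type":"object","properties":{"increments":{"type":"array"},"squeeze":{"type":"number"}},"required":["increments"]}

```bash
ls; mkdir -p pics
cat > h.py <<'E'
import numpy as np, cv2
from plant import r, capture, camera_model, job
def ray(cm,uv):
    K=np.array(cm["camera_matrix"]);R=cv2.Rodrigues(np.array(cm["rvec"],float))[0];t=np.array(cm["tvec"],float).ravel()
    d=np.array([cm["k1"],0,0,0],float)
    p=cv2.undistortPoints(np.array([[uv]],float),K,d)[0,0]
    return -R.T@t, R.T@np.array([p[0],p[1],1])
def onz(cm,uv,z):
    o,d=ray(cm,uv); return o+d*(z-o[2])/d[2]
def proj(cm,P):
    return cv2.projectPoints(np.array(P,float).reshape(-1,1,3),np.array(cm["rvec"],float),np.array(cm["tvec"],float),np.array(cm["camera_matrix"]),np.array([cm["k1"],0,0,0],float))[0][:,0]
E
python3 - <<'E'
from h import *
s=r.get_state();print(s)
for n in("scene","top"):
    cv2.imwrite(f"pics/{n}0.png",capture(n)[:,:,::-1]); cm=camera_model(n); print(n,cm)
E
```

```text
pics
{'time_s': 0.0, 'joints': array([ 8.77830705e+01,  2.05941087e+01,  6.33696807e-01, -1.92839225e-02,
       -7.01341973e+01, -1.65077386e+01]), 'qd': array([ 0.03869033,  0.06771139, -0.03267962, -0.11657251, -0.06903727,
       -0.02192781]), 'joint_torque': array([-2.03026202e-04, -5.82722497e+01,  2.93059462e+01,  6.99705586e+00,
        7.01544690e-03, -1.81405326e-04]), 'tcp_pos': array([0.21655795, 0.6388339 , 0.23659452]), 'eef_rot': array([ 1.79904139e+02, -9.50459446e-03, -1.87312281e+01]), 'contact_force': array([-0.13801948, -0.09300084, -0.11208317]), 'moment': array([-0.02119003, -0.00636352, -0.0056986 ]), 'gripper_force': 0.0, 'gripper_width': 0.08753275550291287}
scene {'camera_matrix': array([[367.1713189 ,   0.        , 258.94977006],
       [  0.        , 367.1713189 , 194.57264974],
       [  0.        ,   0.        ,   1.        ]]), 'k1': 0.025638769453642126, 'rvec': array([ 1.90607783, -1.01733548,  0.54328605]), 'tvec': array([-0.36915553,  0.32176699,  0.51414989])}
top {'camera_matrix': array([[440.50029731,   0.        , 258.63774364],
       [  0.        , 440.50029731, 194.48846041],
       [  0.        ,   0.        ,   1.        ]]), 'k1': -0.032727354352809344, 'rvec': array([ 2.1358485 , -2.16509795,  0.16150933]), 'tvec': array([-0.00539529,  0.63356291,  0.97712449])}
```

View pics/scene0.png

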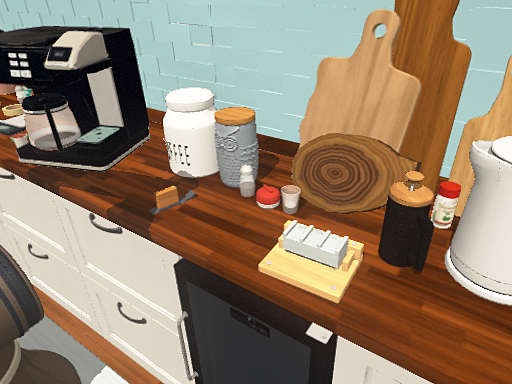

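View pics/top0.png

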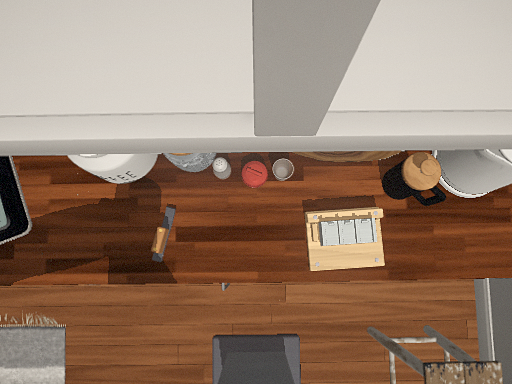

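Run:
```python
from h import *
a=cv2.imread("pics/top0.png")
c=np.hstack([cv2.resize(a[195:275,140:210],None,fx=5,fy=5,interpolation=cv2.INTER_CUBIC),cv2.resize(a[195:275,298:388],None,fx=5,fy=5,interpolation=cv2.INTER_CUBIC)])
cv2.imwrite("pics/c1.png",c)
cm=camera_model("top")
for uv in [(165,233),(345,240),(345,213),(222,168),(254,174),(283,170)]: print(uv,onz(cm,uv,0).round(3),onz(cm,uv,.05).round(3))
hsv=cv2.cvtColor(a,cv2.COLOR_BGR2HSV); m=cv2.inRange(hsv,(15,60,150),(32,200,255)); m[:195]=0;m[280:]=0;m[:,:298]=0;m[:,392:]=0
cs=cv2.findContours(m,0,2)[0];c=max(cs,key=cv2.contourArea);print(cv2.contourArea(c),cv2.approxPolyDP(c,3,True)[:,0].tolist())
```

```text
(165, 233) [0.55  0.211 0.   ] [0.547 0.201 0.05 ]
(345, 240) [ 0.527 -0.22   0.   ] [ 0.525 -0.21   0.05 ]
(345, 213) [ 0.592 -0.222  0.   ] [ 0.587 -0.212  0.05 ]
(222, 168) [0.707 0.074 0.   ] [0.696 0.071 0.05 ]
(254, 174) [ 0.691 -0.004  0.   ] [ 0.681 -0.004  0.05 ]
(283, 170) [ 0.7   -0.075  0.   ] [ 0.69  -0.072  0.05 ]
4261.0 [[382, 209], [306, 212], [310, 270], [383, 265], [379, 224]]
```

View pics/c1.png

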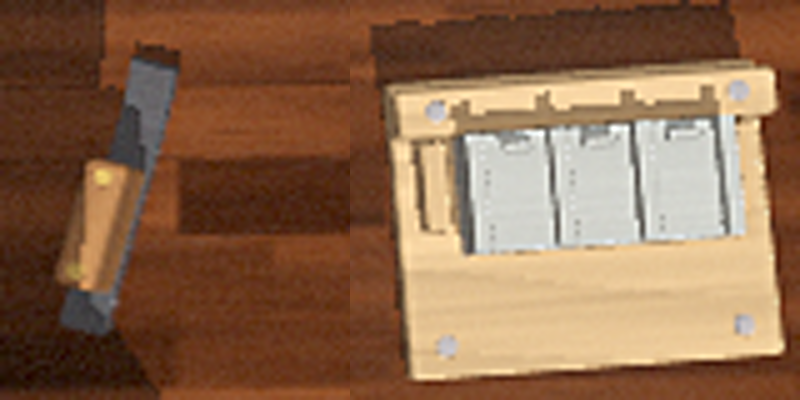

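```bash
cat >> h.py <<'E'
def toolshift(target,yaw=None):
    """target TCP world -> row numbers (assumes tool down), relative to given current pose"""
    s=r.get_state(); from scipy.spatial.transform import Rotation as Ro
    R=Ro.from_euler('xyz',s["eef_rot"],degrees=True).as_matrix()
    d=R.T@(np.array(target)-s["tcp_pos"])/0.12
    roll=0 if yaw is None else -((yaw-s["eef_rot"][2]+180)%360-180)/360
    return d.round(4),round(roll,4)
E
python3 - <<'E'
from h import *
cm=camera_model("top")
f=lambda x,y:(140+x/5-.4,195+y/5-.4)
a=onz(cm,f(102,175),.052);b=onz(cm,f(73,270),.052);n=onz(cm,f(155,62),.006+.006);t=onz(cm,f(88,328),.003)
print(a,b,(a+b)/2,np.degrees(np.arctan2(*(a-b)[1::-1])));print(n,t,n-t,np.degrees(np.arctan2(*(n-t)[1::-1])))
g=lambda x,y:(298+(x-350)/5-.4,195+y/5-.4)
# board corners z=.02 rear, 
A=onz(cm,g(413,380),.02);B=onz(cm,g(785,352),.02);print(A,B,A-B,np.linalg.norm(A-B))
c=(a+b)/2; print(toolshift([c[0]-.03,c[1],.20]))
E
```

```text
[0.55453406 0.21215117 0.052     ] [0.51162099 0.22462569 0.052     ] [0.53307752 0.21838843 0.052     ] -16.208755583602606
[0.61081264 0.19638638 0.012     ] [0.48536093 0.22825053 0.003     ] [ 0.12545171 -0.03186415  0.009     ] -14.251491211508126
[ 0.45661657 -0.13166034  0.02      ] [ 0.46667104 -0.30635001  0.02      ] [-0.01005447  0.17468967  0.        ] 0.17497877995473227
(array([3.3862, 2.5511, 0.3101]), 0)
```

Call:
{"fn": "drive_tool", "kwargs": {
  "increments": [
    [[1, 0.43, 0.32, 0.04, 0], [1, 0.85, 0.64, 0.08, 0], [1, 0.85, 0.64, 0.08, 0]]
  ]
}}

```text
time_s: 0.48
tcp_pos: [0.2902, 0.5303, 0.2278]
eef_rot: [179.9, 0.0, -18.9]
contact_force: [0.3, 0.7, -0.4]
gripper_width: 0.0878
gripper_force: 0.0
```

Call:
{"fn": "drive_tool", "kwargs": {
  "increments": [
    [[1, 0.43, 0.32, 0.04, 0], [1, 0.85, 0.64, 0.08, 0], [1, 0.85, 0.64, 0.08, 0]]
  ]
}}

```text
time_s: 0.85
tcp_pos: [0.3617, 0.4255, 0.2181]
eef_rot: [179.9, 0.0, -18.9]
contact_force: [-0.1, 1.1, 0.4]
gripper_width: 0.0875
gripper_force: 0.0
```

Call:
{"fn": "drive_tool", "kwargs": {
  "increments": [
    [[1, 0.43, 0.32, 0.04, 0], [1, 0.85, 0.64, 0.08, 0], [1, 0.85, 0.64, 0.08, 0]]
  ]
}}

```text
time_s: 1.23
tcp_pos: [0.4336, 0.3207, 0.2083]
eef_rot: [179.9, 0.0, -18.9]
contact_force: [0.8, 0.6, -0.5]
gripper_width: 0.088
gripper_force: 0.0
```

Call:
{"fn": "drive_tool", "kwargs": {
  "increments": [
    [[1, 0.43, 0.32, 0.04, 0], [1, 0.85, 0.64, 0.08, 0], [1, 0.85, 0.64, 0.08, 0], [1, 0.85, 0.64, 0.08, 0]]
  ]
}}

```text
time_s: 1.72
tcp_pos: [0.5046, 0.2181, 0.199]
eef_rot: [180.0, 0.0, -18.7]
contact_force: [-0.2, -0.0, -0.4]
gripper_width: 0.0876
gripper_force: 0.0
```

Run:
```python
from h import *
cm=camera_model("wrist");im=capture("wrist")[:,:,::-1];cv2.imwrite("pics/w1.png",im)
np.save("w1.npy",cm,allow_pickle=True);s=r.get_state();print(s["tcp_pos"],s["eef_rot"],s["contact_force"],s["time_s"])
```

```text
[0.50435192 0.21857733 0.19916145] [-1.79987204e+02 -1.66563442e-03 -1.86873577e+01] [ 0.25157926  0.39736359 -0.23584731] 1.775
```

View pics/w1.png

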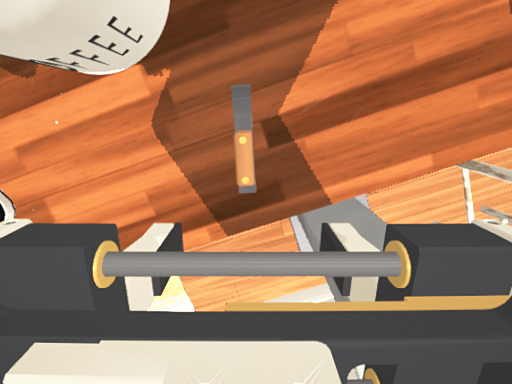

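The wrist picture shows the file: grip pins at (242,140) and (245,181), nose at (241,86), tail at (247,191).

Run:
```python
from h import *
cm=np.load("w1.npy",allow_pickle=True).item()
im=cv2.imread("pics/w1.png");hsv=cv2.cvtColor(im,cv2.COLOR_BGR2HSV)
sub=hsv[75:200,220:270]
m=cv2.inRange(sub,(23,120,150),(35,255,255));n,_,st,ce=cv2.connectedComponentsWithStats(m)
pins=[ce[i]+[220,75] for i in range(1,n) if st[i,4]>8];print(pins)
w=cv2.inRange(sub,(5,90,120),(35,255,255))
steel=cv2.inRange(sub,(85,0,40),(130,120,200));ys,xs=np.nonzero(steel);print(xs.min()+220,xs.max()+220,ys.min()+75,ys.max()+75)
P=[onz(cm,p,.052) for p in pins];print(np.round(P,4),np.mean(P,0),np.degrees(np.arctan2(*(P[0]-P[1])[1::-1])))
n_,t_=onz(cm,(241,85.5),.015),onz(cm,(247,192.5),0.004);print(n_,t_,np.degrees(np.arctan2(*(n_-t_)[1::-1])),np.linalg.norm(n_-t_))
```

```text
[array([242.42857143, 139.77142857]), array([245.        , 179.75757576])]
232 250 85 187
[[0.5534 0.2103 0.052 ]
 [0.511  0.222  0.052 ]] [0.53217617 0.21614848 0.052     ] -15.526329303593519
[0.60892334 0.1938228  0.015     ] [0.48335553 0.22996153 0.004     ] -16.05595332448785 0.13112696902246318
```

Run:
```python
from h import *
print(toolshift([.532,.2163,.10],-15.7),toolshift([.532,.2163,.031],-15.7))
```

```text
(array([ 0.2243, -0.0557,  0.8264]), np.float64(-0.0083)) (array([ 0.2243, -0.0555,  1.4014]), np.float64(-0.0083))
```

Call:
{"fn": "drive_tool", "kwargs": {
  "increments": [
    [[1, 0.224, -0.056, 0.4, -0.0083], [1, 0.224, -0.056, 0.826, -0.0083], [1, 0.224, -0.056, 0.826, -0.0083]]
  ]
}}

```text
time_s: 2.15
tcp_pos: [0.5294, 0.2149, 0.0967]
eef_rot: [179.7, 0.3, -15.7]
contact_force: [-0.8, 1.1, 0.1]
gripper_width: 0.0875
gripper_force: 0.0
```

Call:
{"fn": "drive_tool", "kwargs": {
  "increments": [
    [[1, 0, 0, 0.25, 0], [1, 0, 0, 0.5, 0], [1, 0, 0, 0.575, 0], [1, 0, 0, 0.575, 0]]
  ]
}}

```text
time_s: 2.65
tcp_pos: [0.5325, 0.2162, 0.0324]
eef_rot: [-180.0, -0.0, -15.7]
contact_force: [-1.2, 0.3, 0.2]
gripper_width: 0.0879
gripper_force: 0.0
```

Call:
{"fn": "drive_tool", "kwargs": {
  "increments": [
    [[-1, 0, 0, 0, 0], [-1, 0, 0, 0, 0], [-1, 0, 0, 0, 0], [-1, 0, 0, 0, 0], [-1, 0, 0, 0, 0]]
  ],
  "squeeze": 55
}}

```text
time_s: 3.28
tcp_pos: [0.5321, 0.215, 0.0311]
eef_rot: [-180.0, -0.0, -15.7]
contact_force: [-0.2, 0.2, 0.6]
gripper_width: 0.0432
gripper_force: 0.0
```

Call:
{"fn": "drive_tool", "kwargs": {
  "increments": [
    [[-1, 0, 0, 0, 0], [-1, 0, 0, 0, 0]]
  ]
}}

```text
time_s: 3.52
tcp_pos: [0.5322, 0.2152, 0.031]
eef_rot: [-180.0, -0.0, -15.7]
contact_force: [0.2, 3.5, 3.2]
gripper_width: 0.0233
gripper_force: 1.7
```

Call:
{"fn": "drive_tool", "kwargs": {
  "increments": [
    [[-1, 0, 0, 0, 0], [-1, 0, 0, 0, 0], [-1, 0, 0, 0, 0], [-1, 0, 0, 0, 0]]
  ]
}}

```text
time_s: 4.03
tcp_pos: [0.5323, 0.2153, 0.0312]
eef_rot: [-180.0, -0.0, -15.7]
contact_force: [1.1, 0.9, 0.7]
gripper_width: 0.0196
gripper_force: 55.0
```

Call:
{"fn": "drive_tool", "kwargs": {
  "increments": [
    [[-1, 0, 0, -0.25, 0], [-1, 0, 0, -0.5, 0], [-1, 0, 0, -0.9, 0], [-1, 0, 0, -0.9, 0], [-1, 0, 0, -0.9, 0]]
  ]
}}

```text
time_s: 4.65
tcp_pos: [0.5312, 0.2145, 0.1383]
eef_rot: [179.9, 0.1, -15.8]
contact_force: [-0.2, -0.4, -3.3]
gripper_width: 0.0197
gripper_force: 55.0
```

Run:
```python
from h import *
s=r.get_state();print(s)
cm=camera_model("wrist");cv2.imwrite("pics/w2.png",capture("wrist")[:,:,::-1]);np.save("w2.npy",cm,allow_pickle=True)
```

```text
{'time_s': 4.65, 'joints': array([ 4.15268593e+01,  1.59165936e+01, -1.99914322e+01, -4.51204761e-02,
       -5.41764138e+01,  3.27305306e+01]), 'qd': array([-0.01748666,  1.25041318, -0.65209265,  0.0311529 ,  0.02609656,
        0.05806371]), 'joint_torque': array([ 5.43863419e-02, -5.05797851e+01,  2.70740569e+01,  6.54980555e+00,
        1.01723783e-01,  1.69327137e-03]), 'tcp_pos': array([0.53115784, 0.21448978, 0.13827812]), 'eef_rot': array([ 1.79948720e+02,  7.64032062e-02, -1.57690799e+01]), 'contact_force': array([-0.23113659, -0.42066591, -3.31985992]), 'moment': array([-0.02822884,  0.06423624, -0.02328203]), 'gripper_force': 54.99703109264374, 'gripper_width': 0.019710713872071964}
```

Call:
{"fn": "drive_tool", "kwargs": {
  "increments": [
    [[-1, 0.04, 0.45, -0.23, 0], [-1, 0.078, 0.909, -0.231, 0], [-1, 0.078, 0.909, -0.231, 0]]
  ]
}}

```text
time_s: 5.08
tcp_pos: [0.5094, 0.1042, 0.1655]
eef_rot: [179.9, 0.2, -15.9]
contact_force: [-0.7, 0.2, -3.1]
gripper_width: 0.0203
gripper_force: 55.0
```

Call:
{"fn": "drive_tool", "kwargs": {
  "increments": [
    [[-1, 0.04, 0.45, -0.12, 0], [-1, 0.078, 0.909, -0.231, 0], [-1, 0.078, 0.909, -0.231, 0]]
  ]
}}

```text
time_s: 5.45
tcp_pos: [0.4899, -0.0024, 0.1942]
eef_rot: [180.0, 0.1, -15.9]
contact_force: [0.1, 0.2, -1.7]
gripper_width: 0.0196
gripper_force: 55.0
```

Call:
{"fn": "drive_tool", "kwargs": {
  "increments": [
    [[-1, 0.04, 0.45, -0.12, 0], [-1, 0.078, 0.909, -0.231, 0], [-1, 0.078, 0.909, -0.231, 0]]
  ]
}}

```text
time_s: 5.82
tcp_pos: [0.4699, -0.1095, 0.2219]
eef_rot: [180.0, 0.0, -15.9]
contact_force: [0.0, 1.0, -1.8]
gripper_width: 0.0198
gripper_force: 55.0
```

Call:
{"fn": "drive_tool", "kwargs": {
  "increments": [
    [[-1, 0.04, 0.45, -0.12, -0.025], [-1, 0.078, 0.909, -0.231, -0.0528], [-1, 0.078, 0.909, -0.231, -0.0528], [-1, 0.078, 0.909, -0.231, -0.0528], [-1, 0.078, 0.909, -0.231, -0.0528]]
  ]
}}

```text
time_s: 6.45
tcp_pos: [0.45, -0.2138, 0.2491]
eef_rot: [-180.0, 0.1, 3.3]
contact_force: [0.0, -0.5, -2.2]
gripper_width: 0.0197
gripper_force: 55.0
```

Run:
```python
from h import *
s=r.get_state();print(s["tcp_pos"],s["eef_rot"],s["contact_force"],s["moment"])
cm=camera_model("wrist");cv2.imwrite("pics/w3.png",capture("wrist")[:,:,::-1]);np.save("w3.npy",cm,allow_pickle=True)
```

```text
[ 0.45000334 -0.21377926  0.24906301] [-1.79972173e+02  7.63866973e-02  3.28441769e+00] [ 0.03053929 -0.52935729 -2.24166243] [-0.04530593  0.03226034 -0.01175293]
```

View pics/w3.png

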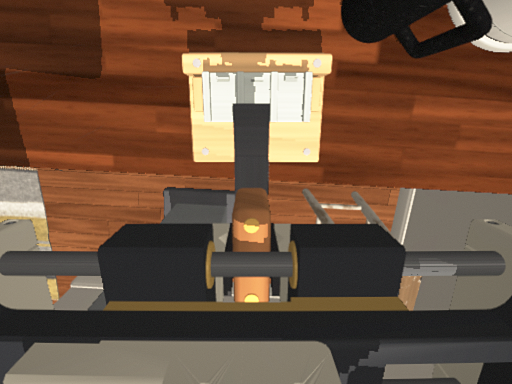

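Run:
```python
from h import *
a=cv2.imread("pics/w3.png")
cv2.imwrite("pics/c3.png",cv2.resize(a[45:170,175:340],None,fx=4.8,fy=4.8,interpolation=cv2.INTER_CUBIC))
```

```text
(no output)
```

View pics/c3.png

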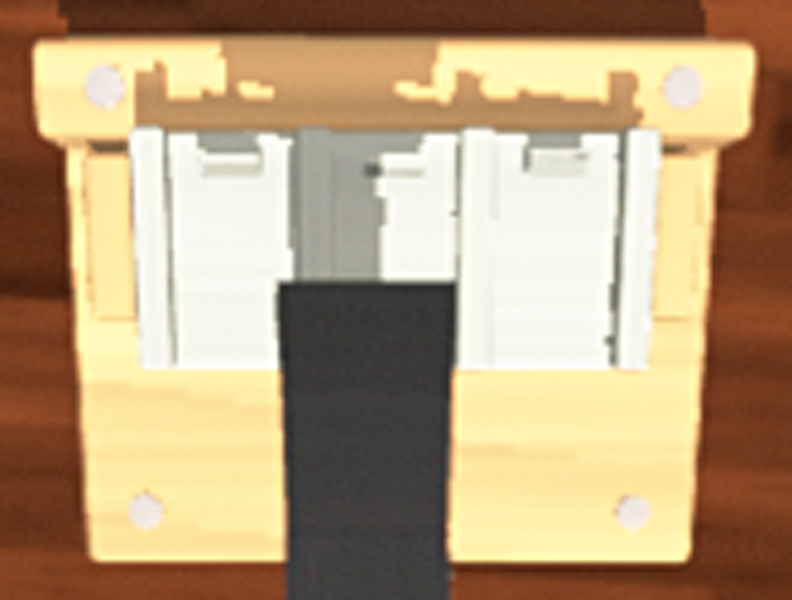

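Run:
```python
from h import *
cm=np.load("w3.npy",allow_pickle=True).item()
g=lambda x,y:(175+x/4.8-.4,45+y/4.8-.4)
def pr(n,a,b,z):
    A,B=onz(cm,g(*a),z),onz(cm,g(*b),z);d=A-B;print(n,((A+B)/2).round(4),"w",np.linalg.norm(d).round(4),"yaw",np.degrees(np.arctan2(-d[0],d[1])).round(2))
pr("rear",(92,561),(692,561),.02);pr("screws",(146,511),(634,511),.02)
pr("side l/r far",(68,150),(716,150),.02)
pr("strip far",(35,45),(755,45),.052);pr("strip screws",(104,88),(684,88),.052)
for z in(.07,.075,.08,.085,.09): pr("rail near %g"%z,(143,367),(648,367),z);pr("rail far %g"%z,(133,131),(660,131),z)
f=onz(cm,g(283,282),.23),onz(cm,g(455,282),.23);print(f)
print(r.get_state()["tcp_pos"])
```

```text
rear [ 0.461  -0.2213  0.02  ] w 0.1747 yaw 3.3
screws [ 0.4755 -0.2198  0.02  ] w 0.1405 yaw 3.3
side l/r far [ 0.5721 -0.2144  0.02  ] w 0.1738 yaw 3.29
strip far [ 0.5918 -0.2134  0.052 ] w 0.1734 yaw 3.29
strip screws [ 0.5821 -0.2137  0.052 ] w 0.1407 yaw 3.29
rail near 0.07 [ 0.517  -0.2178  0.07  ] w 0.1224 yaw 3.3
rail far 0.07 [ 0.57   -0.2147  0.07  ] w 0.1221 yaw 3.3
rail near 0.075 [ 0.5171 -0.2177  0.075 ] w 0.1206 yaw 3.3
rail far 0.075 [ 0.5693 -0.2147  0.075 ] w 0.1202 yaw 3.3
rail near 0.08 [ 0.5172 -0.2176  0.08  ] w 0.1187 yaw 3.3
rail far 0.08 [ 0.5686 -0.2146  0.08  ] w 0.1184 yaw 3.3
rail near 0.085 [ 0.5174 -0.2175  0.085 ] w 0.1168 yaw 3.3
rail far 0.085 [ 0.5679 -0.2145  0.085 ] w 0.1165 yaw 3.3
rail near 0.09 [ 0.5175 -0.2174  0.09  ] w 0.1149 yaw 3.3
rail far 0.09 [ 0.5672 -0.2145  0.09  ] w 0.1146 yaw 3.3
(array([ 0.53019491, -0.20015913,  0.23      ]), array([ 0.53138992, -0.22100445,  0.23      ]))
[ 0.45004366 -0.21380463  0.24925308]
```

Call:
{"fn": "drive_tool", "kwargs": {
  "increments": [
    [[-1, 0.239, 0.059, 0.3, 0], [-1, 0.239, 0.059, 0.7, 0], [-1, 0.239, 0.059, 0.95, 0], [-1, 0.239, 0.059, 0.95, 0]]
  ]
}}

```text
time_s: 7.0
tcp_pos: [0.4775, -0.2194, 0.1337]
eef_rot: [-179.9, 0.3, 3.3]
contact_force: [0.8, -0.0, -1.7]
gripper_width: 0.0198
gripper_force: 55.0
```

Call:
{"fn": "drive_tool", "kwargs": {
  "increments": [
    [[-1, 0, 0, 0.06, 0], [-1, 0, 0, 0.11, 0], [-1, 0, 0, 0.16, 0], [-1, 0, 0, 0.16, 0], [-1, 0, 0, 0.16, 0]]
  ]
}}

```text
time_s: 7.62
tcp_pos: [0.4789, -0.2206, 0.117]
eef_rot: [180.0, -0.0, 3.3]
contact_force: [-1.0, 0.5, -2.2]
gripper_width: 0.0198
gripper_force: 55.0
```

```bash
cat > st.py <<'E'
from h import *
s=r.get_state();p=s["tcp_pos"];y=np.radians(3.3);d=p[:2]-[.561,-.2145]
print("t",s["time_s"],"board x,y mm",(1e3*np.array([d[0]*np.cos(y)+d[1]*np.sin(y),-d[0]*np.sin(y)+d[1]*np.cos(y)])).round(2),"under z",(1e3*(p[2]-.031)).round(2),s["eef_rot"].round(2),"F",s["contact_force"].round(2),"M",s["moment"].round(3))
E
python3 st.py
```

```text
t 7.625 board x,y mm [-82.27  -1.37] under z 85.99 [ 1.7999e+02 -2.0000e-02  3.2700e+00] F [-0.98  0.5  -2.19] M [-0.013  0.007 -0.039]
```

Call:
{"fn": "drive_tool", "kwargs": {
  "increments": [
    [[-1, 0, -0.008, 0.04, 0], [-1, 0, -0.008, 0.08, 0], [-1, 0, -0.008, 0.1, 0], [-1, 0, -0.008, 0.1, 0]]
  ]
}}

```text
time_s: 8.12
tcp_pos: [0.4786, -0.2195, 0.1044]
eef_rot: [-180.0, 0.0, 3.3]
contact_force: [0.0, -0.4, -1.8]
gripper_width: 0.0198
gripper_force: 55.0
```

```bash
python3 st.py
```

```text
t 8.125 board x,y mm [-82.56  -0.29] under z 73.4 [-1.80e+02  4.00e-02  3.27e+00] F [ 0.04 -0.37 -1.84] M [-0.047  0.    -0.026]
```

Call:
{"fn": "drive_tool", "kwargs": {
  "increments": [
    [[-1, 0, 0, 0.01, 0], [-1, 0, 0, 0.02, 0], [-1, 0, 0, 0.03, 0], [-1, 0, 0, 0.03, 0]]
  ]
}}

```text
time_s: 8.62
tcp_pos: [0.4787, -0.2195, 0.101]
eef_rot: [-180.0, 0.0, 3.3]
contact_force: [0.6, -0.0, -1.3]
gripper_width: 0.02
gripper_force: 55.0
```

Call:
{"fn": "drive_tool", "kwargs": {
  "increments": [
    [[-1, 0, 0, 0.01, 0], [-1, 0, 0, 0.015, 0], [-1, 0, 0, 0.015, 0]]
  ]
}}

```text
time_s: 9.0
tcp_pos: [0.4787, -0.2195, 0.0992]
eef_rot: [-180.0, 0.0, 3.3]
contact_force: [-0.3, 0.6, -2.4]
gripper_width: 0.0197
gripper_force: 55.0
```

Call:
{"fn": "drive_tool", "kwargs": {
  "increments": [
    [[-1, 0, 0, 0.01, 0], [-1, 0, 0, 0.01, 0], [-1, 0, 0, 0.01, 0]]
  ]
}}

```text
time_s: 9.38
tcp_pos: [0.4788, -0.2195, 0.0981]
eef_rot: [180.0, 0.0, 3.3]
contact_force: [0.1, 0.0, -2.1]
gripper_width: 0.0194
gripper_force: 55.0
```

Call:
{"fn": "drive_tool", "kwargs": {
  "increments": [
    [[-1, 0, 0, 0.01, 0], [-1, 0, 0, 0.01, 0], [-1, 0, 0, 0.01, 0]]
  ]
}}

```text
time_s: 9.75
tcp_pos: [0.4789, -0.2195, 0.097]
eef_rot: [180.0, -0.0, 3.3]
contact_force: [0.1, -0.6, -0.1]
gripper_width: 0.0196
gripper_force: 55.0
```

Call:
{"fn": "drive_tool", "kwargs": {
  "increments": [
    [[-1, 0, 0, 0.005, 0], [-1, 0, 0, 0.005, 0], [-1, 0, 0, 0.005, 0]]
  ]
}}

```text
time_s: 10.12
tcp_pos: [0.4788, -0.2196, 0.0965]
eef_rot: [180.0, -0.0, 3.3]
contact_force: [0.0, 0.5, 1.8]
gripper_width: 0.0197
gripper_force: 55.0
```

```bash
python3 st.py
```

```text
t 10.125 board x,y mm [-82.31  -0.33] under z 65.49 [ 1.7999e+02 -1.0000e-02  3.2700e+00] F [0.01 0.49 1.83] M [0.082 0.192 0.067]
```

Call:
{"fn": "drive_tool", "kwargs": {
  "increments": [
    [[-1, 0, 0, 0.004, 0], [-1, 0.02, 0, 0.004, 0], [-1, 0.04, 0, 0.004, 0], [-1, 0.06, 0, 0.004, 0], [-1, 0.08, 0, 0.004, 0]]
  ]
}}

```text
time_s: 10.75
tcp_pos: [0.4873, -0.2191, 0.0958]
eef_rot: [-180.0, 0.1, 3.3]
contact_force: [-6.3, -0.5, 7.0]
gripper_width: 0.0199
gripper_force: 55.0
```

```bash
python3 st.py
```

```text
t 10.75 board x,y mm [-73.87  -0.38] under z 64.81 [-1.80e+02  1.30e-01  3.26e+00] F [-6.34 -0.53  7.03] M [-0.169  2.254 -0.018]
```

Call:
{"fn": "drive_tool", "kwargs": {
  "increments": [
    [[-1, 0.02, 0, 0, 0], [-1, 0.04, 0, 0, 0], [-1, 0.06, 0, 0, 0], [-1, 0.08, 0, 0, 0]]
  ]
}}

```text
time_s: 11.25
tcp_pos: [0.494, -0.2187, 0.0953]
eef_rot: [-180.0, 0.4, 3.2]
contact_force: [-13.7, -1.4, 10.9]
gripper_width: 0.0197
gripper_force: 55.0
```

```bash
python3 st.py
```

```text
t 11.25 board x,y mm [-67.1   -0.33] under z 64.33 [-179.96    0.42    3.23] F [-13.65  -1.4   10.93] M [-0.284  4.61   0.038]
```

Call:
{"fn": "drive_tool", "kwargs": {
  "increments": [
    [[-1, 0, 0, -0.007, 0], [-1, 0, 0, -0.007, 0]]
  ]
}}

```text
time_s: 11.5
tcp_pos: [0.4947, -0.2186, 0.096]
eef_rot: [-180.0, 0.3, 3.2]
contact_force: [-10.1, -0.6, 6.3]
gripper_width: 0.0197
gripper_force: 55.0
```

```bash
python3 st.py
```

```text
t 11.5 board x,y mm [-66.43  -0.29] under z 65.02 [-179.96    0.35    3.22] F [-10.13  -0.59   6.26] M [-0.351  3.477  0.037]
```

Call:
{"fn": "drive_tool", "kwargs": {
  "increments": [
    [[-1, 0.01, 0, 0, 0], [-1, 0.02, 0, 0, 0], [-1, 0.03, 0, 0, 0], [-1, 0.04, 0, 0, 0]]
  ]
}}

```text
time_s: 12.0
tcp_pos: [0.4989, -0.2184, 0.0959]
eef_rot: [-180.0, 0.4, 3.2]
contact_force: [-11.7, -1.3, 7.8]
gripper_width: 0.0194
gripper_force: 55.0
```

```bash
python3 st.py
```

```text
t 12.0 board x,y mm [-62.24  -0.27] under z 64.88 [-179.95    0.42    3.22] F [-11.7   -1.28   7.78] M [-0.322  3.902  0.008]
```

Call:
{"fn": "drive_tool", "kwargs": {
  "increments": [
    [[-1, 0.012, 0, -0.002, 0], [-1, 0.024, 0, -0.002, 0], [-1, 0.036, 0, -0.002, 0], [-1, 0.048, 0, -0.002, 0]]
  ]
}}

```text
time_s: 12.5
tcp_pos: [0.5068, -0.2179, 0.0964]
eef_rot: [-180.0, 0.2, 3.2]
contact_force: [-5.9, -0.2, 4.0]
gripper_width: 0.0197
gripper_force: 55.0
```

```bash
python3 st.py
```

```text
t 12.5 board x,y mm [-54.27  -0.27] under z 65.4 [-179.97    0.19    3.25] F [-5.91 -0.22  4.02] M [-0.161  1.953 -0.002]
```

Call:
{"fn": "drive_tool", "kwargs": {
  "increments": [
    [[-1, 0.02, 0, 0.002, 0], [-1, 0.04, 0, 0.002, 0], [-1, 0.06, 0, 0.002, 0], [-1, 0.08, 0, 0.002, 0], [-1, 0.1, 0, 0.002, 0]]
  ]
}}

```text
time_s: 13.12
tcp_pos: [0.5183, -0.2174, 0.0964]
eef_rot: [-180.0, 0.2, 3.2]
contact_force: [-4.5, -0.7, 6.2]
gripper_width: 0.0196
gripper_force: 55.0
```

```bash
python3 st.py
```

```text
t 13.125 board x,y mm [-42.75  -0.41] under z 65.4 [-179.98    0.23    3.24] F [-4.48 -0.72  6.2 ] M [-0.084  1.907 -0.042]
```

Call:
{"fn": "drive_tool", "kwargs": {
  "increments": [
    [[-1, 0.04, 0, 0, 0], [-1, 0.08, 0, 0, 0], [-1, 0.12, 0, 0, 0], [-1, 0.16, 0, 0, 0], [-1, 0.2, 0, 0, 0]]
  ]
}}

```text
time_s: 13.75
tcp_pos: [0.5447, -0.2157, 0.0966]
eef_rot: [180.0, 0.0, 3.3]
contact_force: [-3.5, 0.1, 3.0]
gripper_width: 0.0197
gripper_force: 55.0
```

```bash
python3 st.py
```

```text
t 13.75 board x,y mm [-16.31  -0.31] under z 65.63 [1.80e+02 1.00e-02 3.27e+00] F [-3.51  0.1   3.  ] M [-0.065  1.365 -0.041]
```

Call:
{"fn": "drive_tool", "kwargs": {
  "increments": [
    [[-1, 0.012, 0, 0.004, 0], [-1, 0.025, 0, 0.004, 0], [-1, 0.025, 0, 0.004, 0]]
  ]
}}

```text
time_s: 14.12
tcp_pos: [0.5472, -0.2157, 0.0962]
eef_rot: [180.0, 0.0, 3.3]
contact_force: [-5.3, 0.4, 5.1]
gripper_width: 0.0195
gripper_force: 55.0
```

Call:
{"fn": "drive_tool", "kwargs": {
  "increments": [
    [[-1, 0.01, 0, -0.1, 0], [-1, 0.01, 0, -0.25, 0], [-1, 0.01, 0, -0.4, 0], [-1, 0, 0, -0.4, 0]]
  ]
}}

```text
time_s: 14.62
tcp_pos: [0.5493, -0.2156, 0.146]
eef_rot: [180.0, -0.3, 3.3]
contact_force: [-0.2, -0.3, -1.7]
gripper_width: 0.0198
gripper_force: 55.0
```

Call:
{"fn": "drive_tool", "kwargs": {
  "increments": [
    [[-1, -0.3, -0.16, 0, 0], [-1, -0.575, -0.317, 0, 0], [-1, -0.575, -0.317, 0, 0], [-1, -0.575, -0.317, 0, 0]]
  ]
}}

```text
time_s: 15.12
tcp_pos: [0.4769, -0.1815, 0.1442]
eef_rot: [180.0, -0.1, 3.3]
contact_force: [-0.4, -1.1, -1.9]
gripper_width: 0.0198
gripper_force: 55.0
```

```bash
python3 st.py
python3 - <<'E'
from h import *
im=capture("wrist")[:,:,::-1];cv2.imwrite("pics/w4.png",im)
b=capture("scene")[:,:,::-1]
cv2.imwrite("pics/c4.png",np.hstack([cv2.resize(im[0:200,150:370],(550,500),interpolation=2),cv2.resize(b[150:310,250:330],(250,500),interpolation=2)]))
E
```

```text
t 15.125 board x,y mm [-82.03  37.83] under z 113.24 [ 1.8e+02 -6.0e-02  3.3e+00] F [-0.44 -1.13 -1.91] M [-0.066 -0.041 -0.009]
```

View pics/c4.png

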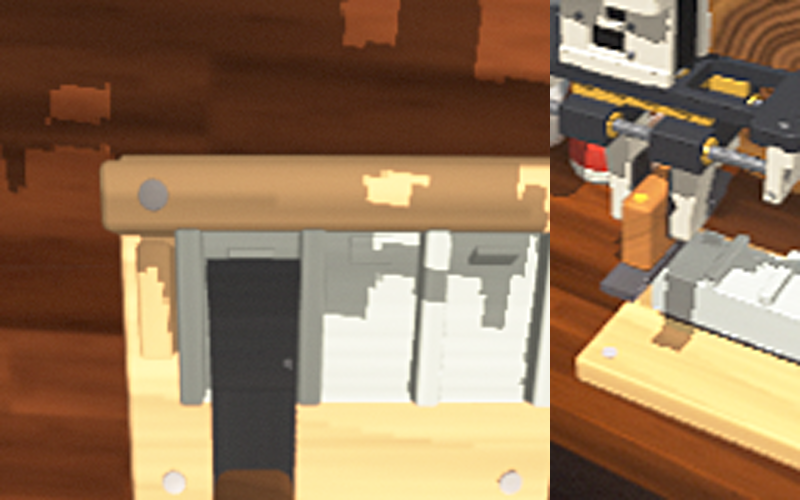

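Call:
{"fn": "drive_tool", "kwargs": {
  "increments": [
    [[-1, 0, 0, 0.15, 0], [-1, 0, 0, 0.3, 0], [-1, 0, 0, 0.36, 0], [-1, 0, 0, 0.375, 0], [-1, 0, 0, 0.375, 0]]
  ]
}}

```text
time_s: 15.85
tcp_pos: [0.4768, -0.1817, 0.0995]
eef_rot: [180.0, -0.0, 3.3]
contact_force: [0.2, -0.7, -2.4]
gripper_width: 0.0199
gripper_force: 55.0
```

```bash
python3 st.py
```

```text
t 15.85 board x,y mm [-82.14  37.64] under z 68.5 [ 1.7999e+02 -2.0000e-02  3.2800e+00] F [ 0.17 -0.66 -2.35] M [-0.025  0.021  0.005]
```

Call:
{"fn": "drive_tool", "kwargs": {
  "increments": [
    [[-1, 0, 0, 0.01, 0], [-1, 0, 0, 0.02, 0], [-1, 0, 0, 0.025, 0], [-1, 0, 0, 0.025, 0]]
  ]
}}

```text
time_s: 16.35
tcp_pos: [0.4765, -0.1816, 0.0965]
eef_rot: [180.0, -0.0, 3.3]
contact_force: [-1.0, 0.7, 0.6]
gripper_width: 0.0199
gripper_force: 55.0
```

```bash
python3 st.py
```

```text
t 16.35 board x,y mm [-82.43  37.75] under z 65.49 [ 1.7999e+02 -3.0000e-02  3.2800e+00] F [-1.01  0.66  0.6 ] M [0.195 0.09  0.008]
```

Same floor. Stroke as before, with a little less z.

Call:
{"fn": "drive_tool", "kwargs": {
  "increments": [
    [[-1, 0.02, 0, 0, 0], [-1, 0.04, 0, 0, 0], [-1, 0.06, 0, 0, 0], [-1, 0.08, 0, 0, 0]]
  ]
}}

```text
time_s: 16.85
tcp_pos: [0.4858, -0.1811, 0.0961]
eef_rot: [180.0, 0.0, 3.3]
contact_force: [-5.5, -0.4, 3.7]
gripper_width: 0.02
gripper_force: 55.0
```

Call:
{"fn": "drive_tool", "kwargs": {
  "increments": [
    [[-1, 0.012, 0, 0, 0], [-1, 0.024, 0, 0, 0], [-1, 0.036, 0, 0, 0], [-1, 0.048, 0, 0, 0]]
  ]
}}

```text
time_s: 17.35
tcp_pos: [0.4891, -0.1809, 0.0957]
eef_rot: [-180.0, 0.3, 3.2]
contact_force: [-10.9, 0.3, 7.1]
gripper_width: 0.0199
gripper_force: 55.0
```

```bash
python3 st.py
```

```text
t 17.35 board x,y mm [-69.84  37.72] under z 64.68 [-179.98    0.29    3.23] F [-10.92   0.29   7.06] M [-0.075  3.521  0.02 ]
```

Call:
{"fn": "drive_tool", "kwargs": {
  "increments": [
    [[-1, 0.012, 0, -0.004, 0], [-1, 0.024, 0, -0.004, 0], [-1, 0.036, 0, -0.004, 0], [-1, 0.048, 0, -0.004, 0]]
  ]
}}

```text
time_s: 17.85
tcp_pos: [0.4946, -0.1805, 0.0959]
eef_rot: [-180.0, 0.3, 3.2]
contact_force: [-10.2, -0.3, 5.9]
gripper_width: 0.02
gripper_force: 55.0
```

```bash
python3 st.py
```

```text
t 17.85 board x,y mm [-64.33  37.75] under z 64.94 [-179.97    0.32    3.23] F [-10.16  -0.33   5.89] M [-0.208  3.621 -0.008]
```

Call:
{"fn": "drive_tool", "kwargs": {
  "increments": [
    [[-1, 0.012, 0, 0, 0], [-1, 0.024, 0, 0, 0], [-1, 0.036, 0, 0, 0], [-1, 0.048, 0, 0, 0], [-1, 0.06, 0, 0, 0]]
  ]
}}

```text
time_s: 18.48
tcp_pos: [0.5037, -0.18, 0.0963]
eef_rot: [-180.0, 0.1, 3.3]
contact_force: [-4.6, -0.9, 3.5]
gripper_width: 0.0198
gripper_force: 55.0
```

```bash
python3 st.py
```

```text
t 18.475 board x,y mm [-55.27  37.74] under z 65.3 [-1.7999e+02  1.2000e-01  3.2500e+00] F [-4.6  -0.93  3.53] M [-0.173  1.892 -0.003]
```

Call:
{"fn": "drive_tool", "kwargs": {
  "increments": [
    [[-1, 0.02, 0, 0.003, 0], [-1, 0.04, 0, 0.003, 0], [-1, 0.06, 0, 0.003, 0], [-1, 0.08, 0, 0.003, 0], [-1, 0.1, 0, 0.003, 0]]
  ]
}}

```text
time_s: 19.1
tcp_pos: [0.5147, -0.1796, 0.096]
eef_rot: [-180.0, 0.2, 3.2]
contact_force: [-7.1, -0.0, 7.0]
gripper_width: 0.0195
gripper_force: 55.0
```

Call:
{"fn": "drive_tool", "kwargs": {
  "increments": [
    [[-1, 0.04, 0, 0, 0], [-1, 0.08, 0, 0, 0], [-1, 0.12, 0, 0, 0], [-1, 0.16, 0, 0, 0], [-1, 0.2, 0, 0, 0]]
  ]
}}

```text
time_s: 19.73
tcp_pos: [0.5408, -0.1779, 0.0963]
eef_rot: [180.0, 0.0, 3.3]
contact_force: [-4.7, 0.2, 4.3]
gripper_width: 0.0198
gripper_force: 55.0
```

```bash
python3 st.py
```

```text
t 19.725 board x,y mm [-18.02  37.73] under z 65.28 [1.80e+02 2.00e-02 3.28e+00] F [-4.72  0.25  4.25] M [-0.126  1.588 -0.009]
```

Call:
{"fn": "drive_tool", "kwargs": {
  "increments": [
    [[-1, 0.012, 0, 0.003, 0], [-1, 0.025, 0, 0.003, 0], [-1, 0.025, 0, 0.003, 0]]
  ]
}}

```text
time_s: 20.1
tcp_pos: [0.5435, -0.1778, 0.096]
eef_rot: [180.0, 0.0, 3.3]
contact_force: [-5.3, 0.1, 5.1]
gripper_width: 0.0195
gripper_force: 55.0
```

Call:
{"fn": "drive_tool", "kwargs": {
  "increments": [
    [[-1, 0.01, 0, -0.1, 0], [-1, 0.01, 0, -0.25, 0], [-1, 0.01, 0, -0.4, 0], [-1, 0, 0, -0.4, 0]]
  ]
}}

```text
time_s: 20.6
tcp_pos: [0.5455, -0.1776, 0.1457]
eef_rot: [180.0, -0.3, 3.3]
contact_force: [0.6, 0.5, -2.2]
gripper_width: 0.0196
gripper_force: 55.0
```

Call:
{"fn": "drive_tool", "kwargs": {
  "increments": [
    [[-1, -0.3, 0.3, 0, 0], [-1, -0.558, 0.631, 0, 0], [-1, -0.558, 0.631, 0, 0], [-1, -0.558, 0.631, 0, 0]]
  ]
}}

```text
time_s: 21.1
tcp_pos: [0.4812, -0.2572, 0.1436]
eef_rot: [-180.0, -0.0, 3.2]
contact_force: [0.1, -0.2, -1.4]
gripper_width: 0.0198
gripper_force: 55.0
```

```bash
python3 st.py
python3 - <<'E'
from h import *
im=capture("wrist")[:,:,::-1];cv2.imwrite("pics/w5.png",im)
cv2.imwrite("pics/c5.png",cv2.resize(im[60:180,120:340],None,fx=3.5,fy=3.5,interpolation=2))
E
```

```text
t 21.1 board x,y mm [-82.17 -38.06] under z 112.57 [-1.7999e+02 -1.0000e-02  3.2200e+00] F [ 0.1  -0.24 -1.36] M [-0.009 -0.063 -0.016]
```

View pics/c5.png

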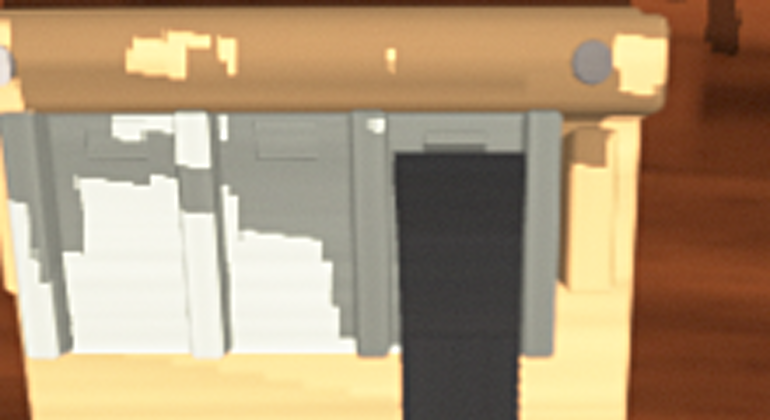

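Call:
{"fn": "drive_tool", "kwargs": {
  "increments": [
    [[-1, 0, 0, 0.15, 0], [-1, 0, 0, 0.3, 0], [-1, 0, 0, 0.35, 0], [-1, 0, 0, 0.37, 0], [-1, 0, 0, 0.37, 0]]
  ]
}}

```text
time_s: 21.78
tcp_pos: [0.4815, -0.257, 0.0999]
eef_rot: [180.0, -0.0, 3.3]
contact_force: [-0.4, -1.2, -1.8]
gripper_width: 0.0201
gripper_force: 55.0
```

```bash
python3 st.py
```

```text
t 21.775 board x,y mm [-81.78 -37.83] under z 68.89 [ 1.7999e+02 -2.0000e-02  3.3000e+00] F [-0.41 -1.25 -1.78] M [-0.059  0.013  0.062]
```

Call:
{"fn": "drive_tool", "kwargs": {
  "increments": [
    [[-1, 0, 0, 0.01, 0], [-1, 0, 0, 0.02, 0], [-1, 0, 0, 0.028, 0], [-1, 0, 0, 0.028, 0]]
  ]
}}

```text
time_s: 22.28
tcp_pos: [0.4812, -0.2573, 0.0965]
eef_rot: [180.0, -0.0, 3.3]
contact_force: [-0.3, -0.6, 0.8]
gripper_width: 0.0199
gripper_force: 55.0
```

Call:
{"fn": "drive_tool", "kwargs": {
  "increments": [
    [[-1, 0.02, 0, 0, 0], [-1, 0.04, 0, 0, 0], [-1, 0.06, 0, 0, 0], [-1, 0.08, 0, 0, 0]]
  ]
}}

```text
time_s: 22.78
tcp_pos: [0.4907, -0.2566, 0.0962]
eef_rot: [180.0, 0.0, 3.3]
contact_force: [-2.6, -0.3, 3.2]
gripper_width: 0.0199
gripper_force: 55.0
```

```bash
python3 st.py
```

```text
t 22.775 board x,y mm [-72.65 -37.98] under z 65.23 [1.80e+02 2.00e-02 3.27e+00] F [-2.58 -0.29  3.23] M [-0.217  1.075 -0.037]
```

Call:
{"fn": "drive_tool", "kwargs": {
  "increments": [
    [[-1, 0.012, 0, 0, 0], [-1, 0.024, 0, 0, 0], [-1, 0.036, 0, 0, 0], [-1, 0.048, 0, 0, 0]]
  ]
}}

```text
time_s: 23.28
tcp_pos: [0.494, -0.2563, 0.0958]
eef_rot: [-180.0, 0.3, 3.2]
contact_force: [-9.7, -1.1, 6.5]
gripper_width: 0.0196
gripper_force: 55.0
```

```bash
python3 st.py
```

```text
t 23.275 board x,y mm [-69.32 -37.89] under z 64.79 [-179.96    0.26    3.24] F [-9.69 -1.07  6.5 ] M [-0.527  3.478  0.062]
```

Call:
{"fn": "drive_tool", "kwargs": {
  "increments": [
    [[-1, 0.012, 0, -0.003, 0], [-1, 0.024, 0, -0.003, 0], [-1, 0.036, 0, -0.003, 0], [-1, 0.048, 0, -0.003, 0]]
  ]
}}

```text
time_s: 23.78
tcp_pos: [0.4993, -0.2559, 0.0959]
eef_rot: [-179.9, 0.3, 3.2]
contact_force: [-9.8, -0.3, 6.9]
gripper_width: 0.02
gripper_force: 55.0
```

```bash
python3 st.py
```

```text
t 23.775 board x,y mm [-63.93 -37.78] under z 64.94 [-179.94    0.3     3.23] F [-9.84 -0.28  6.86] M [-0.357  3.712  0.058]
```

Call:
{"fn": "drive_tool", "kwargs": {
  "increments": [
    [[-1, 0.012, 0, 0, 0], [-1, 0.024, 0, 0, 0], [-1, 0.036, 0, 0, 0], [-1, 0.048, 0, 0, 0], [-1, 0.06, 0, 0, 0]]
  ]
}}

```text
time_s: 24.4
tcp_pos: [0.5083, -0.2554, 0.0963]
eef_rot: [-180.0, 0.1, 3.3]
contact_force: [-6.4, -0.7, 4.1]
gripper_width: 0.0197
gripper_force: 55.0
```

```bash
python3 st.py
```

```text
t 24.4 board x,y mm [-54.98 -37.85] under z 65.27 [-1.7997e+02  1.2000e-01  3.2600e+00] F [-6.43 -0.7   4.06] M [-0.177  1.987  0.036]
```

Call:
{"fn": "drive_tool", "kwargs": {
  "increments": [
    [[-1, 0.02, 0, 0.003, 0], [-1, 0.04, 0, 0.003, 0], [-1, 0.06, 0, 0.003, 0], [-1, 0.08, 0, 0.003, 0], [-1, 0.1, 0, 0.003, 0]]
  ]
}}

```text
time_s: 25.02
tcp_pos: [0.5197, -0.2549, 0.0961]
eef_rot: [-180.0, 0.2, 3.3]
contact_force: [-6.7, 0.6, 6.9]
gripper_width: 0.0199
gripper_force: 55.0
```

Call:
{"fn": "drive_tool", "kwargs": {
  "increments": [
    [[-1, 0.04, 0, 0, 0], [-1, 0.08, 0, 0, 0], [-1, 0.12, 0, 0, 0], [-1, 0.16, 0, 0, 0], [-1, 0.2, 0, 0, 0]]
  ]
}}

```text
time_s: 25.65
tcp_pos: [0.5455, -0.2535, 0.0962]
eef_rot: [-180.0, 0.0, 3.3]
contact_force: [-4.8, 0.0, 5.5]
gripper_width: 0.02
gripper_force: 55.0
```

Call:
{"fn": "drive_tool", "kwargs": {
  "increments": [
    [[-1, 0.012, 0, 0.003, 0], [-1, 0.025, 0, 0.003, 0], [-1, 0.025, 0, 0.003, 0]]
  ]
}}

```text
time_s: 26.02
tcp_pos: [0.5485, -0.2533, 0.096]
eef_rot: [180.0, 0.0, 3.3]
contact_force: [-3.7, 0.3, 5.8]
gripper_width: 0.0199
gripper_force: 55.0
```

Call:
{"fn": "drive_tool", "kwargs": {
  "increments": [
    [[-1, 0.01, 0, -0.1, 0], [-1, 0.01, 0, -0.25, 0], [-1, 0.01, 0, -0.5, 0], [-1, 0, 0, -0.6, 0], [-1, 0, 0, -0.6, 0]]
  ]
}}

```text
time_s: 26.65
tcp_pos: [0.549, -0.2532, 0.1686]
eef_rot: [180.0, -0.1, 3.3]
contact_force: [0.3, 0.7, -2.5]
gripper_width: 0.0197
gripper_force: 55.0
```

Call:
{"fn": "drive_tool", "kwargs": {
  "increments": [
    [[-1, -0.136, -0.4, 0, 0], [-1, -0.136, -0.84, 0, 0], [-1, -0.136, -0.84, 0, 0]]
  ]
}}

```text
time_s: 27.02
tcp_pos: [0.5256, -0.1508, 0.1669]
eef_rot: [-180.0, 0.1, 3.5]
contact_force: [-0.8, -0.5, -1.4]
gripper_width: 0.0197
gripper_force: 55.0
```

```bash
python3 st.py
python3 - <<'E'
from h import *
im=capture("wrist")[:,:,::-1];cv2.imwrite("pics/w6.png",im)
cv2.imwrite("pics/c6.png",cv2.resize(im[0:200,180:480],None,fx=2.6,fy=2.6,interpolation=2))
E
```

```text
t 27.025 board x,y mm [-31.72  65.59] under z 135.92 [-1.7996e+02  5.0000e-02  3.4500e+00] F [-0.8  -0.52 -1.41] M [-0.106 -0.084 -0.005]
```

View pics/c6.png

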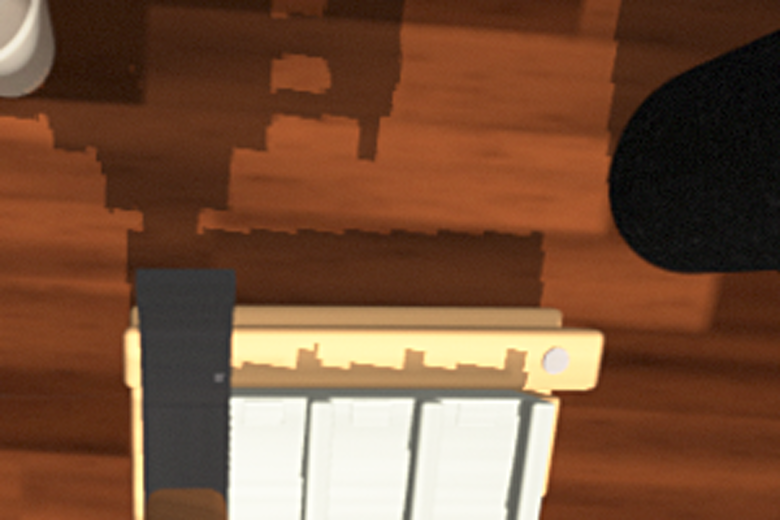

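Call:
{"fn": "drive_tool", "kwargs": {
  "increments": [
    [[-1, -0.07, -0.4, 0, 0], [-1, -0.136, -0.84, 0, 0], [-1, -0.136, -0.84, 0, 0]]
  ]
}}

```text
time_s: 27.45
tcp_pos: [0.5037, -0.052, 0.1673]
eef_rot: [-180.0, 0.0, 3.4]
contact_force: [0.3, -0.5, -2.5]
gripper_width: 0.0198
gripper_force: 55.0
```

Call:
{"fn": "drive_tool", "kwargs": {
  "increments": [
    [[-1, -0.07, -0.4, 0, 0], [-1, -0.136, -0.84, 0, 0], [-1, -0.136, -0.84, 0, 0]]
  ]
}}

```text
time_s: 27.82
tcp_pos: [0.4821, 0.0475, 0.1675]
eef_rot: [-180.0, 0.0, 3.4]
contact_force: [0.1, 0.0, -2.3]
gripper_width: 0.0196
gripper_force: 55.0
```

Call:
{"fn": "drive_tool", "kwargs": {
  "increments": [
    [[-1, 0, 0, 0.3, 0], [-1, 0, 0, 0.7, 0], [-1, 0, 0, 0.95, 0], [-1, 0, 0, 0.95, 0], [-1, 0, 0, 0.95, 0]]
  ]
}}

```text
time_s: 28.45
tcp_pos: [0.4831, 0.0453, 0.0546]
eef_rot: [180.0, -0.0, 3.2]
contact_force: [-0.5, 1.0, -1.5]
gripper_width: 0.0197
gripper_force: 55.0
```

```bash
python3 st.py
```

```text
t 28.45 board x,y mm [-62.84 263.84] under z 23.59 [ 1.7999e+02 -4.0000e-02  3.2300e+00] F [-0.46  1.05 -1.54] M [ 0.01  -0.014  0.024]
```

Down 23 mm to about the worktop, then check.

Call:
{"fn": "drive_tool", "kwargs": {
  "increments": [
    [[-1, 0, 0, 0.08, 0], [-1, 0, 0, 0.14, 0], [-1, 0, 0, 0.18, 0], [-1, 0, 0, 0.187, 0], [-1, 0, 0, 0.187, 0]]
  ]
}}

```text
time_s: 29.08
tcp_pos: [0.4822, 0.0459, 0.0315]
eef_rot: [180.0, -0.0, 3.3]
contact_force: [0.2, 0.6, -1.5]
gripper_width: 0.0197
gripper_force: 55.0
```

```bash
python3 st.py
```

```text
t 29.075 board x,y mm [-63.68 264.51] under z 0.46 [180.    -0.     3.29] F [ 0.18  0.57 -1.49] M [-0.014 -0.072 -0.002]
```

Release (opening gently), then rise.

Call:
{"fn": "drive_tool", "kwargs": {
  "increments": [
    [[-1, 0, 0, 0.004, 0], [-1, 0, 0, 0.004, 0], [-0.3, 0, 0, 0.004, 0], [-0.3, 0, 0, 0.004, 0], [0.2, 0, 0, 0.004, 0]]
  ]
}}

```text
time_s: 29.7
tcp_pos: [0.4822, 0.0458, 0.031]
eef_rot: [-180.0, -0.0, 3.3]
contact_force: [0.6, 0.6, 0.6]
gripper_width: 0.0358
gripper_force: 0.0
```

Call:
{"fn": "drive_tool", "kwargs": {
  "increments": [
    [[0.2, 0, 0, 0, 0], [0.2, 0, 0, 0, 0], [0.2, 0, 0, 0, 0], [0.2, 0, 0, 0, 0]]
  ]
}}

```text
time_s: 30.2
tcp_pos: [0.4821, 0.0458, 0.0309]
eef_rot: [-180.0, 0.0, 3.3]
contact_force: [-0.4, -1.5, -0.2]
gripper_width: 0.0524
gripper_force: 0.0
```

Call:
{"fn": "drive_tool", "kwargs": {
  "increments": [
    [[0.2, 0, 0, -0.15, 0], [0.2, 0, 0, -0.4, 0], [0.2, 0, 0, -0.8, 0], [0.2, 0, 0, -1, 0], [0.2, 0, 0, -1, 0]]
  ]
}}

```text
time_s: 30.82
tcp_pos: [0.4833, 0.0464, 0.153]
eef_rot: [-179.9, -0.2, 3.3]
contact_force: [-0.6, 0.3, -1.7]
gripper_width: 0.0523
gripper_force: 0.0
```

```bash
python3 st.py
python3 - <<'E'
from h import *
im=capture("scene")[:,:,::-1]
w=capture("wrist")[:,:,::-1]
cv2.imwrite("pics/c7.png",np.hstack([cv2.resize(im[150:310,150:380],(460,320)),cv2.resize(w[60:260,180:380],(320,320))]))
E
```

```text
t 30.825 board x,y mm [-62.58 264.9 ] under z 121.98 [-179.9    -0.24    3.28] F [-0.56  0.32 -1.72] M [-0.086  0.015 -0.032]
```

View pics/c7.png

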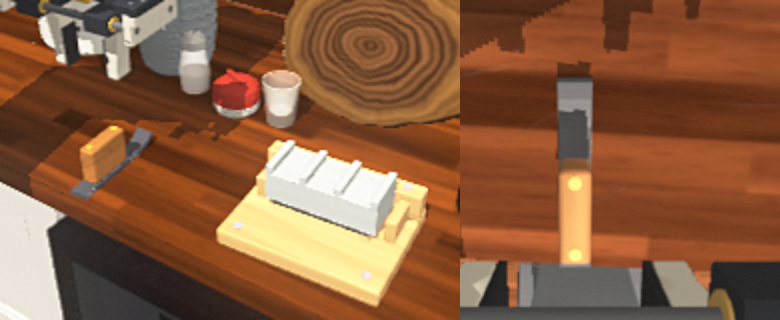

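The file lies flat at (105,160), released. The burrs are flat, the rail is against its stop, and the bystanders haven't moved.

```bash
python3 -c "
from plant import job
print(job.close_job())"
```

```text
the job is handed in; nothing more can be done
None
```

All three burrs are filed down and look flush, the rail looks seated against its stop, the file lies released and flat on the worktop, and the job was handed in at about 31 s; no verdict was returned.

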